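# Press a dowel to the depth mark on the bench lever press

## Robot

A 6-joint arm with a two-finger parallel gripper is mounted at the origin on the work surface. World frame = base frame: x ahead of the robot, y to its left, z up, the work surface at z = 0. Lengths are in mm, angles in rad, forces in N, time in s.
With the tool pointing down it reaches from about 350 to 775 mm from the base axis. Payload 7.3 kg.
Tool frame: the origin (TCP) lies midway between the tips of the shut fingers; the grasp point (between the pads) lies bot.tcp_to_grasp behind it (bot.tcp_to_grasp is the distance from the TCP to the grasp point, in mm); z points along the fingers, y is the direction in which the jaws open and shut (so a half turn about z gives the same grasp; the last joint's range is limited). The gripper opens to 92 mm and grips with 3 to 60 N. Pads are 19 mm wide; open, the fingers measure 130 mm over their backs; the gripper's body (75 mm by 190 mm) begins 47 mm behind the grasp point.
Start: joints at [1.016, 0.342, 1.524, -0, 1.275, -0.146], TCP at [208.68, 481.765, 226.741] pointing down, gripper open.
Joint ranges: [-2.53, 2.53], [-0.77, 2.02], [0.04, 2.7], [-1, 4.14], [0.28, 2.66], [-3.11, 3.11]. Speed limits (rad/s): [2.57, 2.57, 3.14, 3.14, 3.14, 3.14].

## Interface

Orientations are given as [roll, pitch, yaw] about the fixed x, y, z axes, in that order (R = Rz(yaw) Ry(pitch) Rx(roll)).
In Python, from plant import bot gives the robot as it stands.
- The arm moves only by the shell command python3 -m inch 'ROWS'. ROWS is JSON, one flat list of numbers, 7 for each row, row after row: the shift along the world's x, y, z in cm, then the turn, a rotation vector about the world's x, y, z in degrees, then the gripper command: -1 is shut, 1 is fully open, values between are in proportion. In form: [tx, ty, tz, ax, ay, az, fingers, tx, ty, tz, ax, ay, az, fingers, ...]. A call has exactly 5 rows; each row is the pose to reach, as a shift and turn from the pose measured when the call began; what a row does not reach only later rows make up. A row lasts 1/10 s, in which the tool goes at most 50 mm and 8.59 degrees, less where a joint would pass 70% of its speed; a pose out of reach is approached as far as the arm can. A call with a gripper value outside its range is refused whole. The fingers move at their own pace and stop on an object; the grip force is fixed at half the most. Time passes only in rows, so rows that repeat a pose let the fingers close, or fill a call up. It gives the time, the measured TCP pose, the force and the opening at its end, in the units of the state.
- bot.get_obs(): the state, without advancing time (a new reading comes with each control period).
- bot.capture(name): name is "scene" or "top" or "wrist"; returns the picture (400x640x3 uint8, red, green, blue); there is no depth.
- bot.calibration(name): a dict with "fx", "fy", "cx", "cy" (pixels), "cam_to_world" (4x4, takes a point from camera to world coordinates). Camera axes: x right, y down, z forward; pixel columns grow to the right and rows downward; lengths in mm; the calibration is good to about 2 mm. A picture is of the moment at which its call begins: read the wrist's pose just before it. calibration takes no time and is no camera call; for the wrist camera it gives the pose at the moment of the call.
- bot.close_job(): hands the job in, once; it reports no verdict.
The state is a dict: "time": time; "joint_positions": joint angles; "dq": joint speeds; "tau": joint torques, N m; "tool_pos": TCP position; "tcp_rot": TCP orientation; "contact_force": force on the tool from outside, world axes, zero at the start; "moment": the same for the moment, N m; "grip_width": finger opening in mm.
Only numpy, scipy, OpenCV 4.12 (cv2) and the standard library are available. Lean on these libraries where they do the work, as an engineer would, in place of code of your own. Each camera call takes 0.05 s, during which the arm holds its last target.

## Task

Rest your fingertips on the wooden grip and press the spring-backed lever of the bench press down until its pointer stands at the index mark on the scale; keep it there for a moment, so that the dowel is driven to the set depth and no deeper, then let the lever spring back up to its rest. Only press: do not grip the lever, touch the dowel or shift the index, and leave the glue bottle, mallet, bench plane and try square where they are.

Things in the scene. Friction and masses are not known exactly. Their poses are not given: they have to be found in the camera images.
- press: Green cast bench press, bolted down, front towards world -y give or take 20 degrees. Origin: centre of the underside of its base plate (230 x 130 x 20 mm). Its own -x is the front, where the lever's grip sticks out; its -y side carries the white scale. The lever hangs between two fork cheeks, 50 mm wide, 185 mm high.
- pin (a point): Middle of the level pin on which the lever turns (axis along the press's y): 70 mm behind the press's origin (its +x) and 140 mm above the bench. Axes as the press's.
- rail: Beech rail clamped on the base under the lever, 60 x 220 x 80 mm, lying along the press's y, its top face 100 mm above the bench. Origin: centre of its underside. The dowel stands in its middle.
- lever (a joint): Lever angle, rad. 0: at rest, held up by its spring, rising 0.30 rad from level towards the grip; grows as the grip is pressed down; stop at 0.50. Steel bar 18 mm wide. Its round foot, 80 mm from the pin, meets the dowel at 0.10 to 0.18 and drives it from there. At the grip: about 3 N to start, 6.5 N at 0.45, and 4 to 5 N more while driving. Let go, it swings back to 0 by itself.
- index (a joint): Setting of the index, in the lever's own angle, rad (0.22 to 0.43): the lever's pointer stands at the mark when lever equals this value. The index is clamped and must not be shifted.
- grip_top (a point): Centre of the flat upper face of the wooden grip at the lever's free end, 260 mm from the pin. The grip is 80 mm long (along the lever), 46 mm wide, 16 mm thick. Axes are the lever's: x points from the grip to the pin, z out of the upper face. At rest it lies about 226 mm above the bench; at the mark 171 to 116 mm, according to the index.
- pointer_tip (a point): Tip of the lever's dark steel pointer (a 3 mm strip), 152 mm from the pin, running over the face of the white quadrant scale on the press's -y side.
- index_tip (a point): Inner tip of the index mark, 154 mm from the pin: a dark steel clip (16 mm high) with a brass thumbscrew on the outer rim of the white quadrant scale, and a 4 mm strip pointing inward at the lever's pin. Axes: z is the direction in which the pointer sweeps, upward; the pointer is at the mark when its tip has z = 0 in this frame.
- dowel_top (a point): Centre of the upper end of the wooden dowel, 12 mm thick, standing 28 to 34 mm out of the rail at the start, upright, under the lever's foot. It is a tight fit and stays where it is pushed; it cannot be drawn back. Driven to the mark it stands 8 to 24 mm out, according to the index.
- glue_bottle: White closed bottle, 58 mm thick, 170 mm tall, standing 100 to 150 mm beyond the middle of the grip, beside the mallet. Origin: centre of its underside. Leave alone.
- mallet: Wooden mallet lying beyond the grip, head 75 x 125 x 62 mm, handle 240 mm. Origin: under the head's centre. Leave alone.
- bench_plane: Iron bench plane, 240 x 60 mm, 100 mm high, behind the press's fork. Origin: centre of the sole. Leave alone.
- try_square: Try square lying flat, stock 22 x 120 x 18 mm, blade 160 mm, past the rail's far end. Origin: under the stock's centre. Leave alone.

How it is judged (in metres and radians):
On the way:
1. the lever is pressed until its pointer stands within 5 mm of the index mark, and kept there 0.3 s, with the fingers on the lever (z of pointer_tip in the frame of index_tip between -0.005 and 0.005 m and contact force between the fingers and lever above 1 N), for 0.3 s.
At the end, for the whole second after the job is handed in: The lever is back up at rest (within 0.03 rad of 0, still) and the dowel stands at the depth that the index sets, within 3.2 mm (its top 22 mm below the line from the pin to the index tip, square to that line) (value of joint lever below 0.03 rad and velocity of joint lever below 0.05 rad/s and z of dowel_top in the frame of index_tip between -0.0252 and -0.0188 m); the robot touches nothing.
It fails at once if the lever is gripped hard, or pressed with more than 30 N (contact force between the fingers and lever above 30 N).
It fails at once if the robot touches the dowel (contact force between any of the fingers, the arm and dowel above 0.5 N).
It fails at once if the index is shifted by more than 3 mm (distance of index_tip from where it was at the start of the episode above 0.003 m).
It fails at once if the glue bottle, mallet, bench plane or try square is lifted or moved by more than 15 mm (distance of any of glue_bottle, mallet, bench_plane, try_square from where it was at the start of the episode above 0.015 m).
It fails at once if the glue bottle is tipped (angle between glue_bottle's own z axis and vertical above 0.35 rad).
It also fails if it takes over 35 s, if anything falls off the work surface, if the arm or the gripper's body presses on something with over 40 N, if the wrist force passes 120 N, or if a joint passes its speed limit or range.

## Working session

There is one attempt and no reset: what is moved stays moved. The work goes in short steps, Python scripts to look and compute and a shell command to move; the robot and the scene stay as the last step left them, time stands still between calls to the robot, and variables do not carry over. Pictures are saved under pics/ and viewed, and the job is handed in when it is done.

```bash
mkdir -p pics
python3 - <<'E'
from plant import bot
import cv2
for n in ("scene","top","wrist"):
    im=bot.capture(n); cv2.imwrite(f"pics/{n}0.png",im[:,:,::-1])
    c=bot.calibration(n); print(n,c["fx"],c["cx"],c["cy"],c["cam_to_world"])
o=bot.get_obs(); print(o["time"],o["tool_pos"],o["tcp_rot"],o["grip_width"],o["contact_force"],bot.tcp_to_grasp)
E
```

```text
scene 361.71880912002285 320.20650827120505 195.1965454097156 [[-3.15603965e-01  6.06819763e-01 -7.29495656e-01  1.27685210e+03]
 [ 9.48844524e-01  1.94210955e-01 -2.48950143e-01  3.40865709e+02]
 [-9.39181833e-03 -7.70747611e-01 -6.37071357e-01  7.62027046e+02]
 [ 0.00000000e+00  0.00000000e+00  0.00000000e+00  1.00000000e+00]]
top 502.7144469400918 321.79458453844506 198.66169759233833 [[ 2.34075072e-02 -9.86590125e-01  1.61530223e-01  3.29737358e+02]
 [-9.99724334e-01 -2.33954839e-02  1.97672651e-03  1.01103767e+02]
 [ 1.82885888e-03 -1.61531965e-01 -9.86865786e-01  1.64579935e+03]
 [ 0.00000000e+00  0.00000000e+00  0.00000000e+00  1.00000000e+00]]
wrist 300.25862484677157 317.56123989446286 199.9875063734645 [[ 3.98085576e-01  8.82877697e-01  2.49108103e-01  1.41389036e+02]
 [ 9.17348066e-01 -3.82939524e-01 -1.08765102e-01  5.11241756e+02]
 [-6.32944136e-04  2.71816654e-01 -9.62348848e-01  3.84547669e+02]
 [ 0.00000000e+00  0.00000000e+00  0.00000000e+00  1.00000000e+00]]
0.15 [208.52408315 481.50677042 226.22707551] [-3.14050706e+00 -1.73639256e-04  2.73276482e+00] 92.21401348738642 [ 0.00171365 -0.33107242  0.67533689] 18.8
```

View pics/scene0.png

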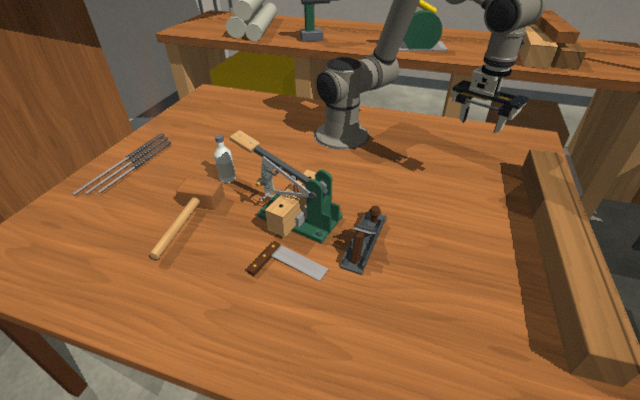

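View pics/top0.png

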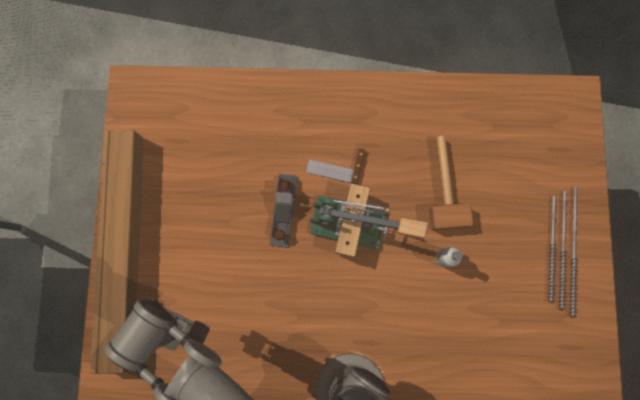

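View pics/wrist0.png

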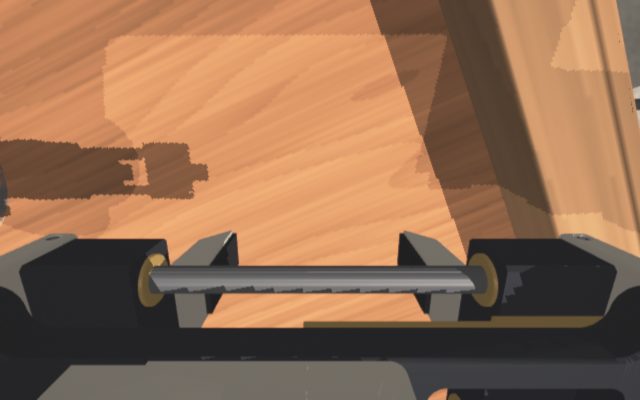

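The scene view shows the grip at about (243,140), the fork at (322,195) and the bottle at (224,160). The top view shows the grip at (413,228) and the fork near (325,212). I'll zoom in on both.

Run:
```python
import cv2
a=cv2.imread("pics/scene0.png")[115:255,190:350]; cv2.imwrite("pics/s0z.png",cv2.resize(a,None,fx=5,fy=4.2857 if 0 else 4.28,interpolation=2) if 0 else cv2.resize(a,None,fx=4,fy=4,interpolation=2))
a=cv2.imread("pics/top0.png")[170:280,300:480]; cv2.imwrite("pics/t0z.png",cv2.resize(a,None,fx=4,fy=4,interpolation=2))
```

```text
(no output)
```

View pics/s0z.png

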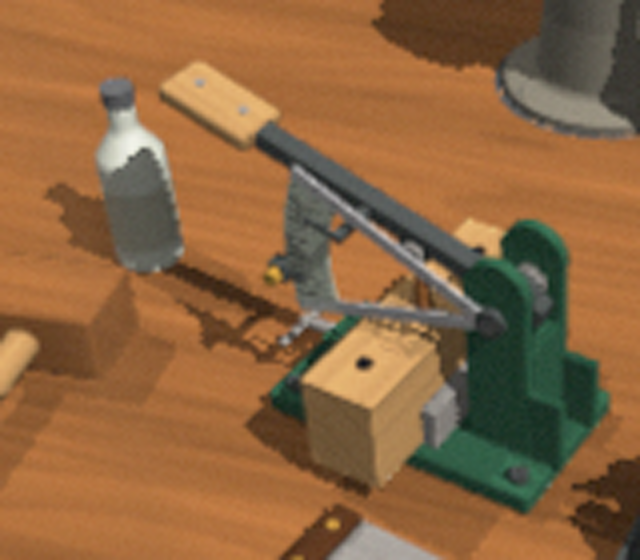

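View pics/t0z.png

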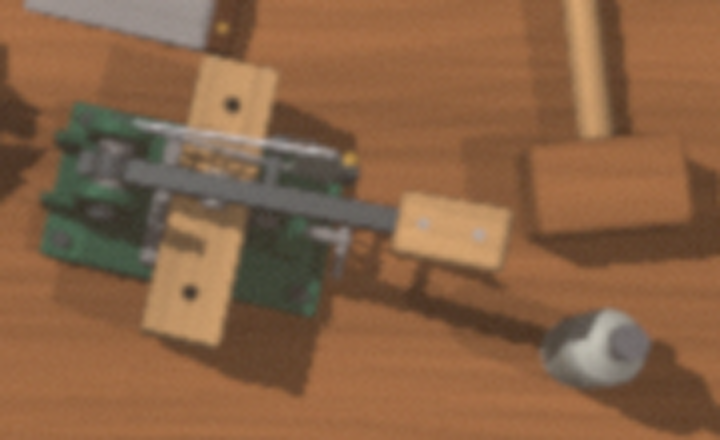

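```bash
cat > h.py <<'E'
import numpy as np
from plant import bot
from scipy.optimize import least_squares
def proj(P,c):
    M=np.linalg.inv(c["cam_to_world"]); q=np.atleast_2d(P)@M[:3,:3].T+M[:3,3]
    return np.c_[c["fx"]*q[:,0]/q[:,2]+c["cx"],c["fy"]*q[:,1]/q[:,2]+c["cy"]]
def ray(uv,c):
    M=c["cam_to_world"]; d=np.array([(uv[0]-c["cx"])/c["fx"],(uv[1]-c["cy"])/c["fy"],1]); return M[:3,3],M[:3,:3]@d
def plane(uv,c,z):
    o,d=ray(uv,c); return o+d*(z-o[2])/d[2]
def lev(r,h,y,th):  # along lever r, normal offset h, lateral y; th lever angle -> press frame
    a=0.3-th; return np.array([70-r*np.cos(a)+h*np.sin(a),y,140+r*np.sin(a)+h*np.cos(a)])
def W(p,P):
    c,s=np.cos(p[2]),np.sin(p[2]); return np.atleast_2d(P)@np.array([[c,-s,0],[s,c,0],[0,0,1]]).T+[p[0],p[1],0]
E
python3 - <<'E'
from h import *
ct,cs=bot.calibration("top"),bot.calibration("scene")
T=lambda L:np.array(L)/4+[300,170]-.4
S=lambda L:np.array(L)/4+[190,115]-.4
gt=T([(402,191),(513,207),(500,272),(392,252)]); rt=T([(203,56),(278,68),(220,347),(142,327)])
gs=S([(195,62),(279,122),(247,147),(160,92)]); rs=S([(303,380),(371,408),(438,345)])
def model(p):
    G=np.array([lev(220,9.5,-23,0),lev(300,9.5,-23,0),lev(300,9.5,23,0),lev(220,9.5,23,0)])
    R=np.array([[p[3]+30,-110,100],[p[3]-30,-110,100],[p[3]-30,110,100],[p[3]+30,110,100]])
    # scene: grip far-end robot side(195,62) -> y=+23,r=300
    return G,R
def res(p):
    G,R=model(p); G=W(p,G);R=W(p,R)
    return np.r_[(proj(G,ct)-gt).ravel(),(proj(R,ct)-rt).ravel(),(proj(G[[2,3,0,1]],cs)-gs).ravel(),(proj(R[[1,0]],cs)-rs[:2]).ravel()]
r=least_squares(res,[480,60,1.4,-10],loss="soft_l1")
print(r.x); print(res(r.x).reshape(-1,2).round(1))
p=r.x; np.save("p.npy",p)
print("grip",W(p,lev(260,9.5,0,0)),"pin",W(p,[70,0,140]))
print("bottle",plane((224,180),cs,0), plane(T((628,342)),ct,170))
E
```

```text
[522.86480916  17.25468928   1.37235319  -9.48504336]
[[ 0.  -1.1]
 [ 0.2 -0.3]
 [ 0.3 -0.6]
 [-0.6 -0.8]
 [ 0.1 -0.7]
 [ 0.1  0.5]
 [-0.2 -0.3]
 [ 0.2  0.4]
 [ 0.7 -1.4]
 [ 1.6 -2.9]
 [-0.3 -1.6]
 [-0.9 -1.9]
 [-0.3 -0.3]
 [ 0.7 -0. ]]
grip [[ 488.25038686 -154.87954336  225.91095038]] pin [[536.66483729  85.88091767 140.        ]]
bottle [ 427.69409708 -303.83306445    0.        ] [ 413.54698264 -293.70853983  170.        ]
```

```bash
python3 -m inch '[2,-2.5,3,0,0,-8.4,1, 4,-5,6,0,0,-16.8,1, 6,-7.5,9,0,0,-25.2,1, 8,-10,12,0,0,-33.6,1, 10,-12.5,15,0,0,-42,1]'; python3 -m inch '[2,-2.5,0,0,0,-8.4,1, 4,-5,0,0,0,-16.8,1, 6,-7.5,0,0,0,-25.2,1, 8,-10,0,0,0,-33.6,1, 10,-12.5,0,0,0,-42,1]';python3 -m inch '[2,-2.8,0,0,0,-8.4,1, 4,-5.6,0,0,0,-16.8,1, 6,-8.4,0,0,0,-25.2,1, 8,-11.2,0,0,0,-33.6,1, 10,-14,0,0,0,-42,1]'
```

```text
time: 0.65
tool_pos: [308.9, 355.3, 377.3]
tcp_rot: [-3.14, -0.0, 1.994]
contact_force: [1.5, 1.0, 0.5]
grip_width: 91.7
time: 1.15
tool_pos: [409.4, 229.1, 377.1]
tcp_rot: [-3.14, 0.0, 1.255]
contact_force: [-0.0, 0.4, -0.3]
grip_width: 91.7
time: 1.65
tool_pos: [510.0, 87.8, 376.8]
tcp_rot: [-3.139, 0.001, 0.516]
contact_force: [0.3, 0.7, 0.3]
grip_width: 91.9
```

```bash
python3 -m inch '[2,-3,0,0,0,-8,1, 4,-6,0,0,0,-16,1, 6,-9,0,0,0,-24,1, 8,-12,0,0,0,-32,1, 10,-15,0,0,0,-40,1]'; python3 -m inch '[0,0,0,1,6,0,1, 0,0,-2,2,12,0,1, 0,0,-4,4,18,0,1, 0,0,-6,5,24,0,1, 0,0,-8,6,30,0,1]'
python3 - <<'E'
from h import *
import cv2,pickle
c=bot.calibration("wrist"); im=bot.capture("wrist"); cv2.imwrite("pics/w1.png",im[:,:,::-1]); pickle.dump(c,open("w1.pkl","wb"))
print(c["cam_to_world"].round(3), bot.get_obs()["joint_positions"])
E
```

```text
time: 2.15
tool_pos: [610.5, -63.5, 376.4]
tcp_rot: [-3.139, 0.001, -0.188]
contact_force: [0.5, -0.2, 1.2]
grip_width: 91.7
time: 2.65
tool_pos: [610.5, -63.8, 295.6]
tcp_rot: [-3.134, 0.539, -0.187]
contact_force: [0.6, -0.4, -0.7]
grip_width: 91.6
[[-1.91000e-01 -6.74000e-01 -7.13000e-01  7.51787e+02]
 [-9.82000e-01  1.26000e-01  1.43000e-01 -9.12300e+01]
 [-7.00000e-03  7.28000e-01 -6.86000e-01  3.93823e+02]
 [ 0.00000e+00  0.00000e+00  0.00000e+00  1.00000e+00]] [-0.22307993  0.89919855  0.50328143 -0.01478174  2.29817491  1.5303442 ]
```

View pics/w1.png

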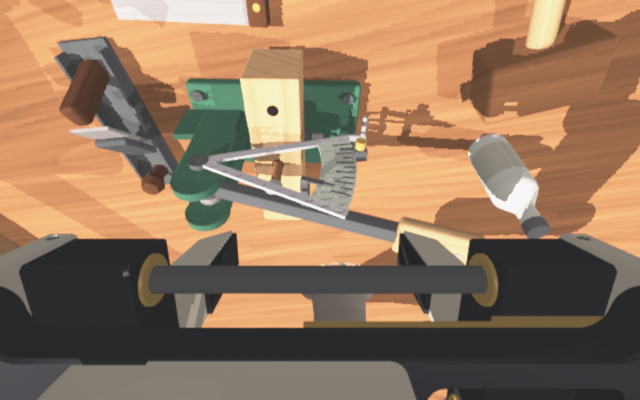

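The scale is clearly visible, upside down, around (340,180), with the clip and brass screw near (360,145). I'll enlarge it.

Run:
```python
import cv2
a=cv2.imread("pics/w1.png")[120:225,270:380]; cv2.imwrite("pics/w1z.png",cv2.resize(a,None,fx=5.5,fy=5.5,interpolation=cv2.INTER_CUBIC))
```

```text
(no output)
```

View pics/w1z.png

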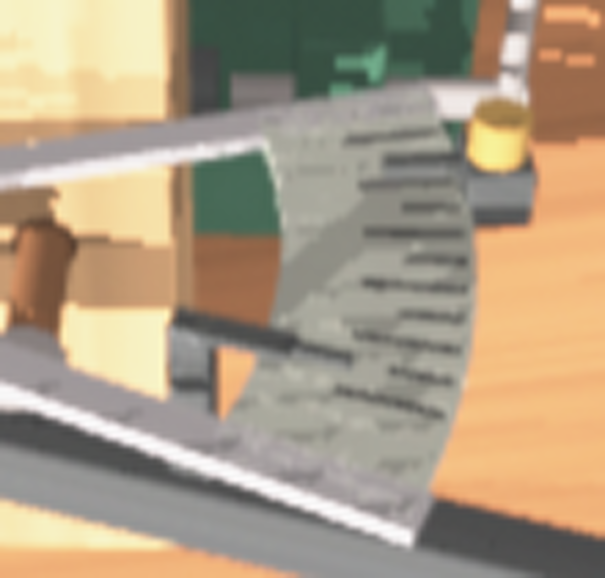

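Run:
```python
from h import *
import pickle
c=pickle.load(open("w1.pkl","rb")); p=np.load("p.npy")
Z=lambda u,v:np.array([u,v])/5.5+[270,120]-.4
ptr=Z(352,357); 
def f(uv,r):
    s=least_squares(lambda q:(proj(W(p,lev(r,0,q[1],q[0])),c)-uv).ravel(),[0.2,-40]); return s.x,s.cost
print("ptr",f(ptr,152)); 
for uv in [(385,158),(380,160),(345,140),(363,185)]: print(uv,f(Z(*uv),154))
for y in (-30,-35,-40,-45):
  for th in (0,): print(y,((proj(W(p,lev(152,0,y,th)),c)-[270,120]+.4)*5.5).round())
# checks: grip & rail & pin
print(proj(W(p,[[p[3]+30,-110,100],[p[3]-30,-110,100],[70,-46,140],[70,-25,140]]),c), proj(W(p,[lev(220,9.5,-23,0)]),c))
```

```text
ptr (array([  0.04237567, -40.22428447]), np.float64(7.688046995793132e-20))
(385, 158) (array([  0.10330985, -77.92923624]), np.float64(2.4423598510840303e-20))
(380, 160) (array([ 6.34547086e-02, -8.20167518e+01]), np.float64(3.679417302496641e-21))
(345, 140) (array([-8.76985051e-02, -1.02171498e+02]), np.float64(0.0))
(363, 185) (array([-1.69059643e-02, -8.61331204e+01]), np.float64(3.6350710512584224e-27))
-30 [[341. 421.]]
-35 [[342. 402.]]
-40 [[343. 382.]]
-45 [[344. 362.]]
[[236.98203169  78.63328343]
 [296.95709554  79.21354114]
 [194.63823047 154.05781458]
 [200.12271365 169.07418729]] [[397.39733735 223.98048603]]
```

Run:
```python
import cv2
I=cv2.imread("pics/w1.png")
a=I[30:240,165:365]; b=I[195:270,370:490]
cv2.imwrite("pics/w1a.png",cv2.resize(a,None,fx=2.85*1,fy=2.85,interpolation=cv2.INTER_CUBIC) if 0 else cv2.resize(a[:120],None,fx=4,fy=4,interpolation=cv2.INTER_CUBIC)); cv2.imwrite("pics/w1b.png",cv2.resize(I[130:240,165:345],None,fx=4,fy=4,interpolation=cv2.INTER_CUBIC));cv2.imwrite("pics/w1c.png",cv2.resize(b,None,fx=4,fy=4,interpolation=cv2.INTER_CUBIC))
```

```text
(no output)
```

View pics/w1a.png

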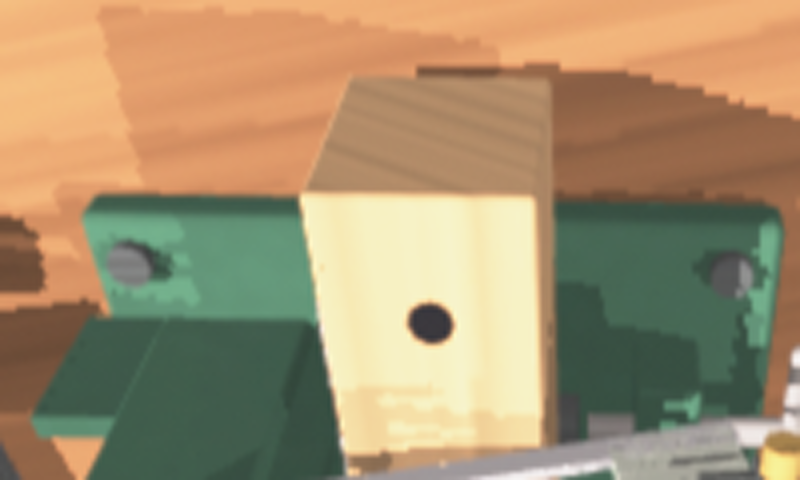

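View pics/w1b.png

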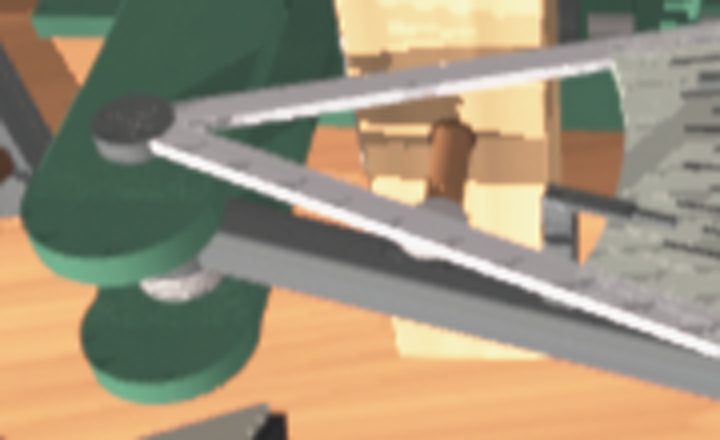

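View pics/w1c.png

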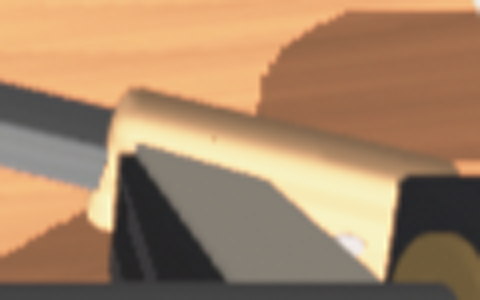

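```bash
cat > fit.py <<'E'
from h import *
import pickle
from scipy.spatial.transform import Rotation as Ro
c0=pickle.load(open("w1.pkl","rb")); ct,cs=bot.calibration("top"),bot.calibration("scene")
Z=lambda u,v:np.array([u,v])/5.5+[270,120]-.4
A=lambda u,v:np.array([u,v])/4+[165,30]-.4
T=lambda L:np.array(L)/4+[300,170]-.4
S=lambda L:np.array(L)/4+[190,115]-.4
gt=T([(402,191),(513,207),(500,272),(392,252)]); rt=T([(203,56),(278,68),(220,347),(142,327)])
gs=S([(195,62),(279,122),(247,147),(160,92)]); rs=S([(303,380),(371,408)])
def cam(c,rv):
    M=c["cam_to_world"].copy(); M[:3,:3]=M[:3,:3]@Ro.from_rotvec(np.array(rv)/100).as_matrix(); return dict(c,cam_to_world=M)
wobs=np.array([A(305,193),A(540,195),A(350,75),A(550,78),A(785,217),A(86,210),Z(352,357)])
def wmod(p,ys):
    x=p[3]; return W(p,[[x+30,-110,100],[x-30,-110,100],[x+30,-110,20],[x-30,-110,20],[-115,-65,20],[115,-65,20],lev(152,0,ys,0)])
bolt=np.array([133,122])/4+[165,130]-.4
def res(q):
    p=q[:4]; G=W(p,[lev(220,9.5,-23,0),lev(300,9.5,-23,0),lev(300,9.5,23,0),lev(220,9.5,23,0)])
    R=W(p,[[p[3]+30,-110,100],[p[3]-30,-110,100],[p[3]-30,110,100],[p[3]+30,110,100]])
    cw=cam(c0,q[4:7]); c2=cam(cs,q[9:12]); c1=cam(ct,q[12:15])
    return np.r_[(proj(G,c1)-gt).ravel(),(proj(R,c1)-rt).ravel(),(proj(G[[2,3,0,1]],c2)-gs).ravel(),(proj(R[[1,0]],c2)-rs).ravel(),
     (proj(wmod(p,q[7]),cw)-wobs).ravel()*.7,(proj(W(p,[70,q[8],140]),cw)-bolt).ravel()*.7, q[4:7]/1.0,q[9:15]/.3]
if __name__=="__main__":
    r=least_squares(res,np.r_[np.load("p.npy"),0,0,0,-40,-45,np.zeros(6)],loss="soft_l1")
    print(r.x.round(3)); print(res(r.x)[:-9].reshape(-1,2).round(1)); np.save("q.npy",r.x)
    p=r.x[:4];cw=cam(c0,r.x[4:7]);
    R=np.array([[np.cos(p[2]),-np.sin(p[2]),0],[np.sin(p[2]),np.cos(p[2]),0],[0,0,1]])
    for n,uv in dict(ptr=(352,357),idx=(385,158),idxo=(462,157),t=(345,140),t2=(440,130),t3=(363,185),t4=(440,410),t5=(335,388)).items():
        for ys in (r.x[7],-45):
            o,d=ray(Z(*uv),cw); o=R.T@(o-[p[0],p[1],0]); d=R.T@d; P=o+d*(ys-o[1])/d[1]
            print(n,ys.round(1) if ys!=-45 else ys,"r",np.hypot(70-P[0],P[2]-140).round(1),"lever",(0.3-np.arctan2(P[2]-140,70-P[0])).round(3))
    print("grip",W(p,lev(260,9.5,0,0)))
E
python3 fit.py
```

```text
[ 5.21837e+02  1.65810e+01  1.37300e+00 -1.03730e+01 -3.85000e-01
 -1.86000e-01 -2.19000e-01 -4.54620e+01 -3.71320e+01  3.60000e-01
  5.00000e-03  9.70000e-02 -2.00000e-03  7.10000e-02 -4.50000e-02]
[[-0.1 -0.8]
 [ 0.   0.1]
 [ 0.2 -0.2]
 [-0.8 -0.4]
 [ 0.2 -0.3]
 [ 0.2  0.9]
 [-0.   0.1]
 [ 0.3  0.8]
 [ 0.6 -0.1]
 [ 1.5 -1.7]
 [-0.4 -0.4]
 [-1.  -0.7]
 [-0.7  0.7]
 [ 0.4  0.9]
 [-0.9  0.1]
 [-0.1  0.2]
 [ 0.1 -0.6]
 [ 0.6 -0.8]
 [ 0.6  1. ]
 [-1.6  0.9]
 [ 0.   0. ]
 [ 0.6 -0.2]]
ptr -45.5 r 152.0 lever -0.0
ptr -45 r 151.9 lever 0.003
idx -45.5 r 153.8 lever 0.379
idx -45 r 153.9 lever 0.383
idxo -45.5 r 169.1 lever 0.376
idxo -45 r 169.3 lever 0.379
t -45.5 r 146.6 lever 0.423
t -45 r 146.7 lever 0.427
t2 -45.5 r 166.2 lever 0.431
t2 -45 r 166.4 lever 0.434
t3 -45.5 r 148.7 lever 0.324
t3 -45 r 148.7 lever 0.327
t4 -45.5 r 169.9 lever -0.046
t4 -45 r 169.8 lever -0.044
t5 -45.5 r 151.5 lever -0.055
t5 -45 r 151.4 lever -0.052
grip [[ 487.32881568 -155.57416234  225.91095038]]
```

The fitted index tip radius is 153.8 mm, against 154 mm nominal, and the index comes out at about 0.38. I'll press with the tool tilted the same way as now, so the wrist camera keeps both pointer and index in view. Next I compute the TCP waypoints.

Run:
```python
from h import *
q=np.load("q.npy");p=q[:4]
o=bot.get_obs(); print(o["tool_pos"],o["tcp_rot"])
for th in (0,.05,.1,.15,.2,.25,.3,.34,.36,.38,.4):
    P=W(p,lev(282,9.5,3,th))[0]+[0,0,4.75]; print(th,P.round(1),(P-o["tool_pos"]).round(1))
for th in (0,.38): print(proj(W(p,[lev(154,0,-45,.38),lev(152,0,-45,th)]),bot.calibration("wrist")))
```

```text
[610.60174333 -63.77815143 285.99692084] [-3.13346904  0.55916116 -0.18695497]
0 [ 480.3 -175.6  237.2] [-130.3 -111.8  -48.8]
0.05 [ 479.4 -179.8  223.7] [-131.2 -116.   -62.3]
0.1 [ 478.7 -183.3  210.1] [-131.9 -119.6  -75.9]
0.15 [ 478.1 -186.2  196.3] [-132.5 -122.4  -89.7]
0.2 [ 477.7 -188.4  182.4] [-132.9 -124.6 -103.6]
0.25 [ 477.4 -189.9  168.3] [-133.2 -126.1 -117.7]
0.3 [ 477.2 -190.7  154.2] [-133.4 -126.9 -131.7]
0.34 [ 477.2 -190.8  143. ] [-133.4 -127.1 -143. ]
0.36 [ 477.2 -190.8  137.3] [-133.4 -127.  -148.7]
0.38 [ 477.3 -190.6  131.7] [-133.3 -126.8 -154.3]
0.4 [ 477.3 -190.2  126. ] [-133.3 -126.5 -159.9]
[[339.59881503 152.28248961]
 [333.33868956 190.73755134]]
[[339.59881503 152.28248961]
 [337.7410533  152.35987819]]
```

```bash
python3 -m inch '[-2,-2,2,0,0,0,-1, -5,-5,2,0,0,0,-1, -9,-8,1,0,0,0,-1, -13,-11.2,0,0,0,0,-1, -13,-11.2,-1,0,0,0,-1]'; python3 -m inch '[0,0,-0.5,0,0,0,-1, 0,0,-1,0,0,0,-1, 0,0,-1.5,0,0,0,-1, 0,0,-2,0,0,0,-1, 0,0,-2,0,0,0,-1]'
python3 - <<'E'
from h import *
import cv2,pickle
c=bot.calibration("wrist"); im=bot.capture("wrist"); cv2.imwrite("pics/w2.png",im[:,:,::-1]); pickle.dump(c,open("w2.pkl","wb"))
cv2.imwrite("pics/s2.png",cv2.resize(bot.capture("scene")[95:235,190:350,::-1],None,fx=4,fy=4,interpolation=2))
E
```

```text
time: 3.2
tool_pos: [476.5, -178.4, 277.0]
tcp_rot: [-3.136, 0.559, -0.193]
contact_force: [0.8, 0.4, 0.2]
grip_width: 56.3
time: 3.7
tool_pos: [476.9, -177.8, 256.1]
tcp_rot: [-3.135, 0.56, -0.191]
contact_force: [-0.1, -0.8, -0.4]
grip_width: 16.4
```

View pics/w2.png

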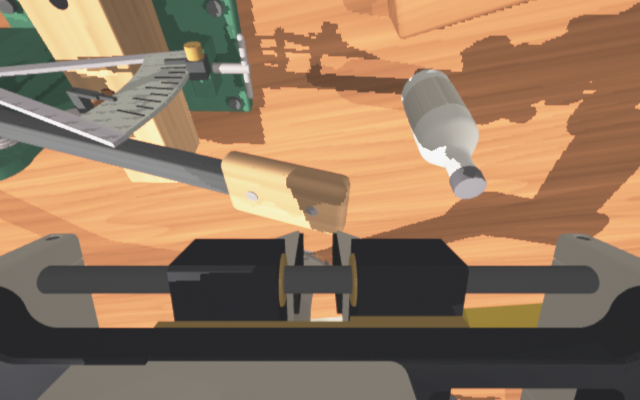

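View pics/s2.png

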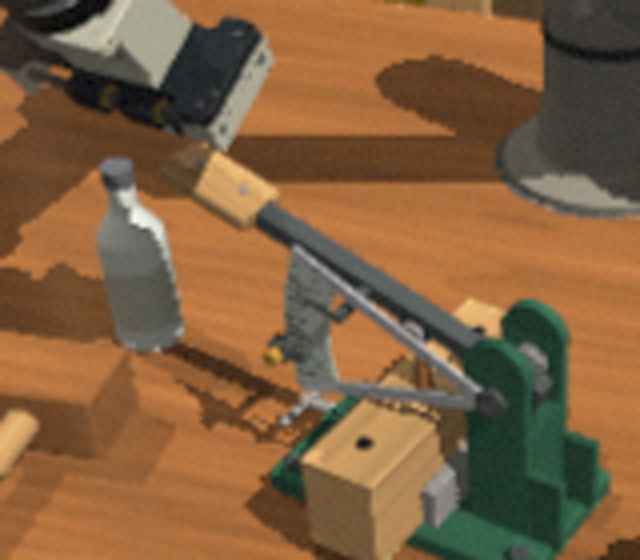

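```bash
python3 -m inch '[0.6,0.3,-0.4,0,0,0,-1, 0.6,0.3,-0.8,0,0,0,-1, 0.6,0.3,-1.1,0,0,0,-1, 0.6,0.3,-1.4,0,0,0,-1, 0.6,0.3,-1.6,0,0,0,-1]'; python3 -m inch '[0,0,-0.2,0,0,0,-1, 0,0,-0.4,0,0,0,-1, 0,-0.1,-0.7,0,0,0,-1, 0,-0.2,-1,0,0,0,-1, 0,-0.2,-1,0,0,0,-1]'
```

```text
time: 4.3
tool_pos: [482.8, -175.1, 240.4]
tcp_rot: [-3.135, 0.559, -0.192]
contact_force: [1.7, 0.4, 0.0]
grip_width: 0.9
time: 4.8
tool_pos: [482.5, -177.4, 230.2]
tcp_rot: [-3.136, 0.56, -0.192]
contact_force: [-0.5, -1.9, 4.8]
grip_width: 0.3
```

```bash
python3 -m inch '[0,-0.2,-0.6,0,0,0,-1, 0,-0.3,-1.2,0,0,0,-1, -0.1,-0.5,-1.8,0,0,0,-1, -0.1,-0.6,-2.4,0,0,0,-1, -0.1,-0.7,-3,0,0,0,-1]'; python3 -m inch '[0,-0.1,-0.5,0,0,0,-1, 0,-0.2,-1,0,0,0,-1, 0,-0.3,-1.5,0,0,0,-1, 0,-0.4,-2,0,0,0,-1, 0,-0.4,-2.5,0,0,0,-1]'
python3 - <<'E'
from h import *
import cv2,pickle
c=bot.calibration("wrist"); im=bot.capture("wrist"); cv2.imwrite("pics/w3.png",im[:,:,::-1]); pickle.dump(c,open("w3.pkl","wb"))
E
```

```text
time: 5.3
tool_pos: [481.4, -184.6, 199.7]
tcp_rot: [-3.136, 0.56, -0.192]
contact_force: [-1.4, -1.3, 8.4]
grip_width: 0.3
time: 5.8
tool_pos: [480.7, -188.4, 175.0]
tcp_rot: [-3.136, 0.562, -0.193]
contact_force: [-3.1, -2.9, 9.8]
grip_width: 0.9
```

View pics/w3.png

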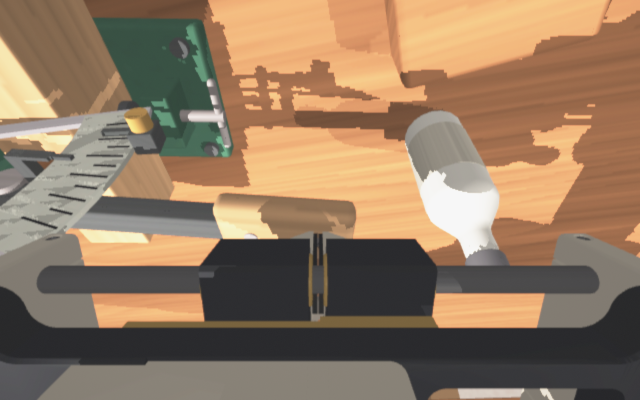

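Pressing is going well. The pointer tip is at about (72,156) and the index strip at about (108,132). I'll continue in smaller steps.

```bash
python3 -m inch '[0,-0.1,-0.5,0,0,0,-1, 0,-0.1,-1,0,0,0,-1, 0,-0.2,-1.5,0,0,0,-1, 0,-0.2,-2,0,0,0,-1, 0,-0.2,-2.5,0,0,0,-1]'; python3 -m inch '[0,0,-0.1,0,0,0,-1, 0,0,-0.2,0,0,0,-1, 0,0,-0.3,0,0,0,-1, 0,0,-0.4,0,0,0,-1, 0,0,-0.4,0,0,0,-1]'
python3 - <<'E'
from h import *
import cv2,pickle
c=bot.calibration("wrist"); im=bot.capture("wrist"); cv2.imwrite("pics/w4.png",im[:,:,::-1]); pickle.dump(c,open("w4.pkl","wb"))
cv2.imwrite("pics/w4z.png",cv2.resize(im[90:240,0:200,::-1],None,fx=4,fy=4,interpolation=2))
print(proj(W(np.load("q.npy"),[lev(154,0,-45,.38),lev(152,0,-45,.34),lev(152,0,-45,.38)]),c))
E
```

```text
time: 6.35
tool_pos: [480.3, -190.1, 149.5]
tcp_rot: [-3.135, 0.564, -0.192]
contact_force: [-2.7, 0.0, 10.3]
grip_width: 0.4
time: 6.85
tool_pos: [480.2, -190.1, 146.0]
tcp_rot: [-3.136, 0.564, -0.192]
contact_force: [-1.2, -0.7, 8.9]
grip_width: 0.6
[[ 65.97418847 165.73967192]
 [ 55.4489016  174.23092468]
 [ 61.8354394  165.932638  ]]
```

View pics/w4z.png

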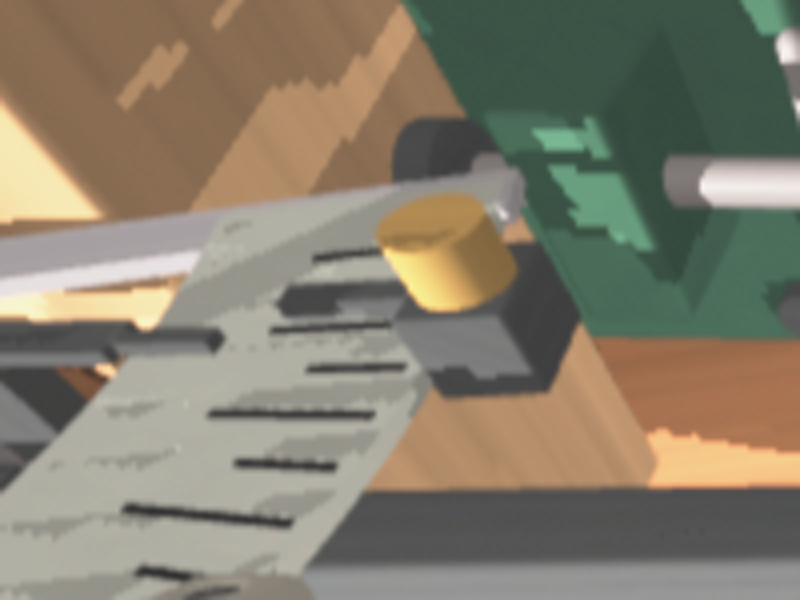

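```bash
cat > ang.py <<'E'
from h import *
import pickle
def ang(uv,c,ys=-45.5):
    p=np.load("q.npy")[:4]; R=np.array([[np.cos(p[2]),-np.sin(p[2]),0],[np.sin(p[2]),np.cos(p[2]),0],[0,0,1]])
    o,d=ray(uv,c); o=R.T@(o-[p[0],p[1],0]); d=R.T@d; P=o+d*(ys-o[1])/d[1]
    return np.hypot(70-P[0],P[2]-140).round(1),(0.3-np.arctan2(P[2]-140,70-P[0])).round(4)
E
python3 - <<'E'
from ang import *
c=pickle.load(open("w4.pkl","rb")); Q=lambda u,v:(u/4-.4,90+v/4-.4)
for ys in (-43.5,-45.5): print([ang(Q(*a),c,ys) for a in [(218,340),(282,298),(390,300),(270,331),(313,260)]])
E
```

```text
[(np.float64(149.6), np.float64(0.3494)), (np.float64(153.8), np.float64(0.3994)), (np.float64(167.7), np.float64(0.3894)), (np.float64(155.2), np.float64(0.3584)), (np.float64(154.6), np.float64(0.4482))]
[(np.float64(152.1), np.float64(0.3348)), (np.float64(156.1), np.float64(0.3834)), (np.float64(169.7), np.float64(0.375)), (np.float64(157.6), np.float64(0.344)), (np.float64(156.7), np.float64(0.4307))]
```

The pointer is about 0.047 rad short of the mark, or 13 mm at the fingers. I'll take 10 mm and look again.

```bash
python3 -m inch '[0,0,-0.2,0,0,0,-1, 0,0,-0.45,0,0,0,-1, 0,0,-0.7,0,0,0,-1, 0,0,-0.9,0,0,0,-1, 0,0,-1,0,0,0,-1]'
python3 - <<'E'
from h import *
import cv2,pickle
c=bot.calibration("wrist"); im=bot.capture("wrist"); cv2.imwrite("pics/w5.png",im[:,:,::-1]); pickle.dump(c,open("w5.pkl","wb"))
cv2.imwrite("pics/w5z.png",cv2.resize(im[100:220,0:130,::-1],None,fx=5,fy=5,interpolation=2))
E
```

```text
time: 7.4
tool_pos: [480.2, -189.9, 136.4]
tcp_rot: [-3.136, 0.564, -0.192]
contact_force: [-0.9, -1.5, 10.7]
grip_width: 0.4
```

View pics/w5z.png

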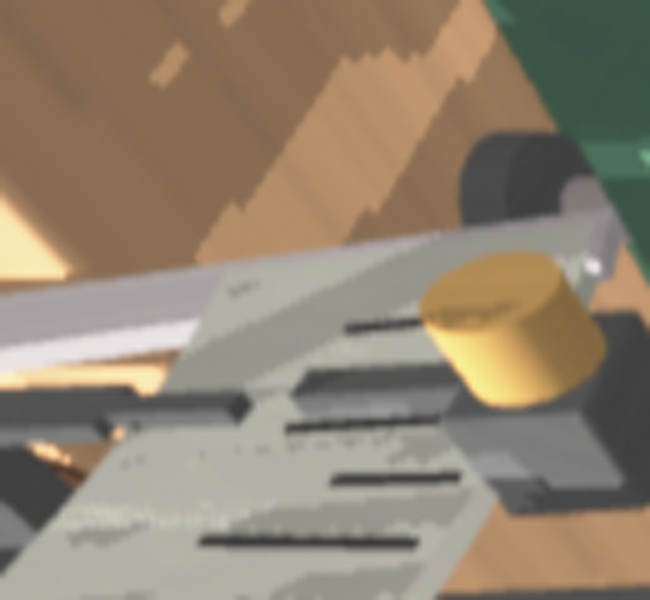

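Run:
```python
from ang import *
c=pickle.load(open("w5.pkl","rb")); Q=lambda u,v:(u/5-.4,100+v/5-.4)
print([ang(Q(*a),c) for a in [(245,408),(296,392),(440,385),(345,330),(287,430)]])
```

```text
[(np.float64(152.4), np.float64(0.3673)), (np.float64(156.1), np.float64(0.3799)), (np.float64(169.4), np.float64(0.38)), (np.float64(156.8), np.float64(0.4369)), (np.float64(157.9), np.float64(0.3466))]
```

About 0.013 rad remains, so 3.7 mm more, then hold and check.

```bash
python3 -m inch '[0,0,-0.15,0,0,0,-1, 0,0,-0.3,0,0,0,-1, 0,0,-0.38,0,0,0,-1, 0,0,-0.38,0,0,0,-1, 0,0,-0.38,0,0,0,-1]'
python3 - <<'E'
from h import *
import cv2,pickle
c=bot.calibration("wrist"); im=bot.capture("wrist"); cv2.imwrite("pics/w6.png",im[:,:,::-1]); pickle.dump(c,open("w6.pkl","wb"))
cv2.imwrite("pics/w6z.png",cv2.resize(im[100:220,0:130,::-1],None,fx=5,fy=5,interpolation=2))
E
```

```text
time: 7.95
tool_pos: [480.2, -189.8, 133.0]
tcp_rot: [-3.135, 0.564, -0.192]
contact_force: [-0.7, -0.6, 8.9]
grip_width: 0.6
```

View pics/w6z.png

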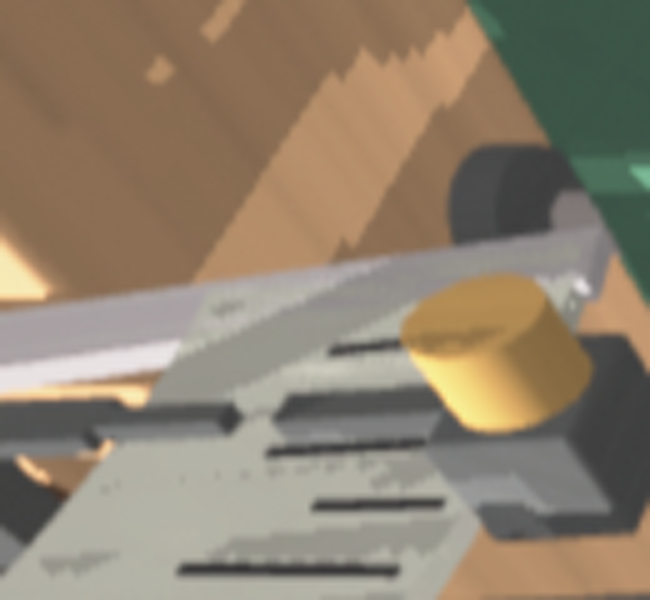

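Run:
```python
from ang import *
c=pickle.load(open("w6.pkl","rb")); Q=lambda u,v:(u/5-.4,100+v/5-.4)
print([ang(Q(*a),c) for a in [(233,418),(277,413),(425,408)]])
```

```text
[(np.float64(152.1), np.float64(0.3809)), (np.float64(155.9), np.float64(0.3834)), (np.float64(169.5), np.float64(0.3812))]
```

The pointer is at the mark, within about 0.5 mm. I'll hold, then follow the lever back up.

```bash
python3 -m inch '[0,0,-0.02,0,0,0,-1, 0,0,-0.02,0,0,0,-1, 0,0,-0.02,0,0,0,-1, 0,0,-0.02,0,0,0,-1, 0,0,-0.02,0,0,0,-1]'; python3 -m inch '[0,0,0.8,0,0,0,-1, 0,0,1.6,0,0,0,-1, 0,0,2.4,0,0,0,-1, 0,0.1,3.2,0,0,0,-1, 0,0.1,4,0,0,0,-1]';python3 -m inch '[0,0.1,0.8,0,0,0,-1, 0,0.2,1.6,0,0,0,-1, 0,0.3,2.4,0,0,0,-1, 0,0.5,3.2,0,0,0,-1, 0,0.6,4,0,0,0,-1]';python3 -m inch '[0,0.2,0.8,0,0,0,-1, 0.1,0.4,1.4,0,0,0,-1, 0.1,0.5,2,0,0,0,-1, 0.1,0.5,2.5,0,0,0,-1, 0.1,0.5,3.2,0,0,0,-1]';python3 -m inch '[0,0,1,0,0,0,-1, 0,0,2,0,0,0,-1, 0,0,3,0,0,0,-1, 0,0,4,0,0,0,-1, 0,0,5,0,0,0,-1]'
python3 - <<'E'
from h import *
import cv2
cv2.imwrite("pics/s7.png",cv2.resize(bot.capture("scene")[95:235,190:350,::-1],None,fx=4,fy=4,interpolation=2))
cv2.imwrite("pics/w7.png",bot.capture("wrist")[:,:,::-1])
E
```

```text
time: 8.5
tool_pos: [480.2, -189.8, 133.2]
tcp_rot: [-3.136, 0.563, -0.192]
contact_force: [-0.8, -2.3, 8.6]
grip_width: 0.4
time: 9.0
tool_pos: [480.4, -188.6, 174.0]
tcp_rot: [-3.135, 0.563, -0.192]
contact_force: [0.3, -0.1, 4.4]
grip_width: 0.9
time: 9.5
tool_pos: [480.7, -182.1, 214.5]
tcp_rot: [-3.135, 0.562, -0.191]
contact_force: [1.8, 2.2, 2.1]
grip_width: 0.1
time: 10.0
tool_pos: [481.3, -177.3, 246.3]
tcp_rot: [-3.135, 0.564, -0.192]
contact_force: [0.0, -0.4, -1.1]
grip_width: 0.5
time: 10.5
tool_pos: [481.3, -177.4, 297.3]
tcp_rot: [-3.135, 0.564, -0.192]
contact_force: [-0.9, -0.9, -0.1]
grip_width: 0.5
```

View pics/s7.png

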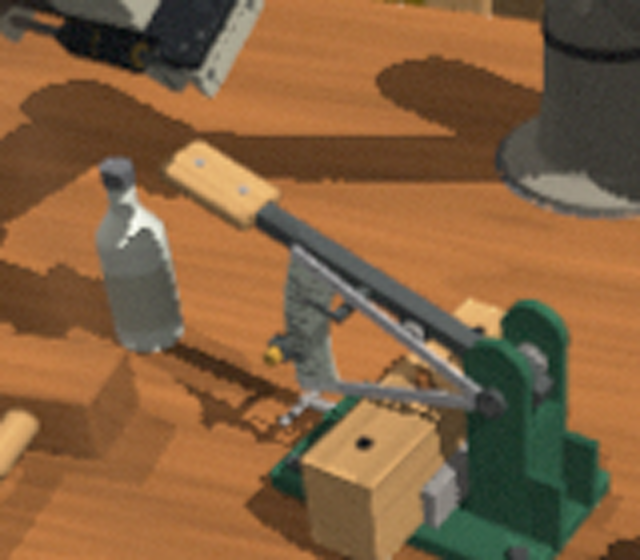

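View pics/w7.png

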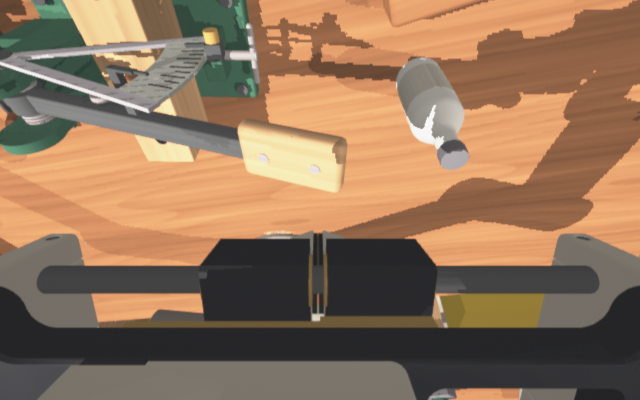

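The lever is back at rest with its grip at (220,185) in the scene zoom, and the bottle hasn't moved. I'll check the dowel depth from the earlier viewpoint.

```bash
python3 -m inch '[3,2,0,0,0,0,-1, 6,4.5,0,0,0,0,-1, 9,7.5,0,0,0,0,-1, 12,10.5,0,0,0,0,-1, 13,11.3,-1,0,0,0,-1]'
python3 - <<'E'
from h import *
import cv2,pickle
c=bot.calibration("wrist"); im=bot.capture("wrist"); pickle.dump(c,open("w8.pkl","wb")); cv2.imwrite("pics/w8.png",im[:,:,::-1])
cv2.imwrite("pics/w8z.png",cv2.resize(im[110:235,230:390,::-1],None,fx=4.5,fy=4.5,interpolation=2))
p=np.load("q.npy")[:4]; f=lambda P:((proj(W(p,P),c)-[230,110])*4.5).round()
print(f([[p[3],0,100+h] for h in (0,8,10,12,14,20,30)]), bot.get_obs()["contact_force"])
a=.3-.382; I=lev(154,0,0,.382); n=np.array([np.sin(a),0,np.cos(a)])
for h in range(6,20,2): print(h, ((np.array([p[3],0,100+h])-I)@n).round(1))
E
```

```text
time: 11.1
tool_pos: [613.6, -61.0, 287.4]
tcp_rot: [-3.135, 0.56, -0.187]
contact_force: [-0.7, 0.9, -0.1]
grip_width: 0.2
[[227. 256.]
 [224. 275.]
 [224. 280.]
 [223. 285.]
 [222. 290.]
 [220. 306.]
 [217. 332.]] [ 1.43259695  0.98442043 -1.60880245]
6 -27.3
8 -25.3
10 -23.3
12 -21.3
14 -19.3
16 -17.3
18 -15.3
```

View pics/w8z.png

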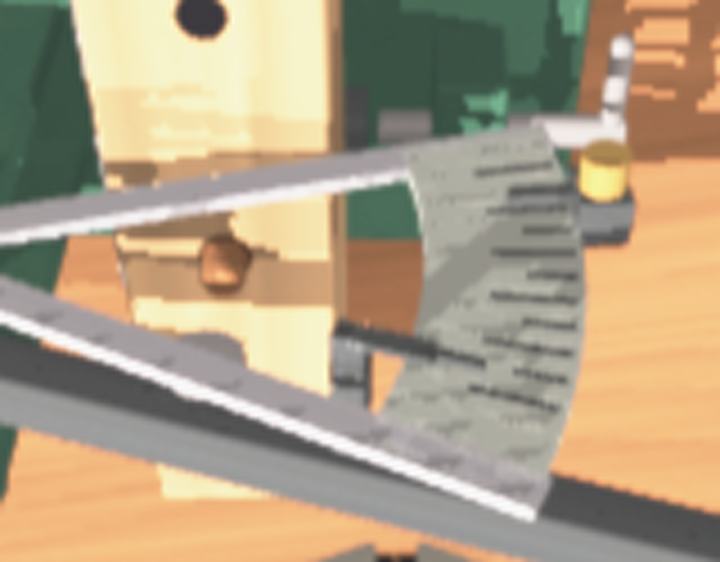

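```bash
python3 -c "
from plant import bot
print(bot.close_job()); print(bot.get_obs()['time'])"
```

```text
the job is handed in; nothing more can be done
None
the job is handed in; nothing more can be done
```

The lever was pressed to the index mark, held there, and let back up to rest. I handed the job in after about 11 s of the 35 s; no verdict is reported.

- **Press and hold:** I pressed the grip from above with the fingers shut, stopping to check pointer and index in the wrist camera. At the hold, the pointer read 0.381 rad and the index 0.381 to 0.383 rad, so they agreed within about 0.5 mm. It stayed there about 0.7 s with 9 N on the fingers; the highest reading, taken at the end of each move, was about 11 N.
- **Lever and robot at the end:** The last pictures show the lever back at rest. The arm is clear of everything, with contact force readings at noise level.
- **Dowel:** It stands roughly 11 mm out of the rail, about 22 mm below the pin-to-index line, which matches the target. This was read by eye from one picture, so it is only good to 1–2 mm.
- **Other objects:** The last pictures show the bottle and index where they were. I never moved near the mallet, plane or try square, and did not measure their positions again at the end.

One disagreement came up. The wrist camera's calibration was about 4 px off the press position I first fitted. I allowed for it in a joint fit, and set the final position by comparing pointer and index in the same picture.

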